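# Gauge the brass rod through the sample cover's window

## Task

Measure the height of the brass rod in the round sample holder: turn the clear cover by its bar until its green-edged window is over the rod, then take the drop gauge from its stand and lower it gently onto the cover, so that it stands flat on it with its sprung foot through the window and resting on top of the rod near its middle. Leave the gauge standing there by itself. Never let the gauge touch the blue block or the red strip, and leave the bottle, the objective and the amber box where they are.

Things in the scene. Friction and masses are not known exactly. Their poses are not given: they have to be found in the camera images.
- holder: Round white sample holder with a dark floor, 196 mm across, fixed to the bench. Origin: centre of its underside, on the cover's axis; z up. Its floor is 12 mm high and divided in four quarters (aluminium ribs to 28 mm high); the quarters centred on its +x, +y and -y directions hold one sample each (rod, block and strip, in any order), the -x quarter is empty.
- cover (a joint): Turning clear cover of the holder, a disc 200 mm across, 8 mm thick, underside 60 mm and top 68 mm above the bench, black hub 74 mm across. Angle (rad) of the window's direction in the holder's frame, anticlockwise from above positive, 0 when the window points along the holder's +x; stops at -2.4 and 2.4. It turns with slight friction (about 0.06 N m) and stays where it is left. All three samples can be reached within the stops.
- grip_bar (a point): Grip bar of the cover, aluminium, on the cover's axis: 64 mm long, 14 mm thick, standing from the cover's top (68 mm) up to 102 mm above the bench. This point is on the axis 90 mm above the bench. Its x axis points to the window; the bar runs along its y axis, so it is gripped across x.
- window (a point): Centre of the window (a hole right through the cover, edged green) at the level of the cover's top face (68 mm above the bench), 60 mm from the cover's axis. The hole reaches from 37 to 83 mm from the axis and 21 degrees to each side (about 40 mm wide in its middle, with the 2 by 4 mm green edging).
- rod: Brass rod, diameter 30 mm, 56 mm long, lying in its quarter of the holder, fixed there. Origin: under its middle on the holder's floor (12 mm above the bench), 60 mm from the holder's axis; x along the rod, parallel to the holder's x, so it lies along the radius or across it according to its quarter.
- rod_top (a point): Middle of the rod's top line, 42 mm above the bench, 26 mm below the cover's top face.
- block: Blue ceramic block 40 x 40 x 20 mm high, fixed in another quarter; origin under its middle. Not to be touched by the gauge.
- strip: Red strip 56 x 24 x 10 mm high, fixed in another quarter; origin under its middle. Not to be touched by the gauge.
- stand: Gauge stand, dark steel, fixed, 60 x 116 mm, two cheeks across its y axis whose tops are 72 mm above the bench carry the ends of the gauge's base; lips outside the ends rise to 77 mm. Origin: centre of its underside.
- gauge: Drop gauge, loose, about 0.43 kg, upright on its stand at the start. Origin: centre of the underside of its steel base (36 mm along x, 100 mm along y, 10 mm thick); z up. White body 30 x 38 mm up to 86 mm; above it a black square grip 28 x 28 mm from 86 to 124 mm above the origin, to be gripped from above along x or along y. It must stand on the cover with the long side of its base across the radius (its x axis along the radius), or it hits the grip bar.
- foot (a joint): Sprung slide of the gauge: its reading in m. 0 when the foot hangs fully out (its tip 55 mm below the base's underside); grows as the foot is pushed up, to 0.058. About 0.6 N to start, 1.2 N at 0.029. With the gauge flat on the cover it reads about 0.029 on the rod, 0.019 on the block, 0.009 on the strip and 0.055 on the cover itself.
- foot_tip (a point): Centre of the underside of the gauge's foot, a disc 13 mm across on a rod 8 mm across, below the middle of the gauge's base.
- bottle: Yellow bottle with a black cap, loose, 52 mm across, 150 mm tall; origin under its middle.
- objective: Dark steel microscope objective standing on its broad end, loose, 40 mm across, 70 mm tall; origin under its middle.
- wafer_box: Flat amber box, loose, 85 x 85 x 24 mm; origin under its middle.
- joystick: Black joystick box, fixed, 85 x 110 x 40 mm with its stick up to 91 mm; stands at the left. Origin under its middle.
Not all that is in view belongs to the job. Of the things like the gauge, leave any that is purple; of the rest the larger one is meant. There is more than one size of the holder; the job needs the largest.

How it is judged:
On the way:
1. the cover is turned so that its window is over the rod (window centre within 12 mm of the rod's middle, seen from above) (horizontal distance between window and rod_top below 0.012 m), for 0.2 s.
At the end, for the whole second after the job is handed in: The window is within 14 mm of the rod's middle, seen from above; the gauge stands by itself, at rest and upright within 0.04 rad, its weight on the cover, its foot pressing on the rod within 12 mm of the rod's middle, and its slide reads 25.5 to 31.5 mm (horizontal distance between window and rod_top below 0.014 m and horizontal distance between foot_tip and rod_top below 0.012 m and value of joint foot between 0.0255 and 0.0315 m and angle between gauge's own z axis and vertical below 0.04 rad and contact force between gauge and rod above 0.3 N and contact force between gauge and holder above 0.8 N and linear speed of gauge below 0.01 m/s); the robot touches nothing.
It fails at once if the gauge is dropped onto the cover: faster than 0.35 m/s (a fall of 6 mm) in the last 20 mm above it (linear speed of gauge above 0.35 m/s and height (world z) of gauge below 0.088 m and horizontal distance between gauge and holder below 0.09 m).
It fails at once if the gauge is slammed or pressed onto the holder (over 45 N) or its foot onto the rod (over 15 N) (contact force between gauge and holder above 45 N or contact force between gauge and rod above 15 N).
It fails at once if the gauge touches the blue block or the red strip (contact force between gauge and block above 0.3 N or contact force between gauge and strip above 0.3 N).
It fails at once if the bottle, the objective or the amber box is moved by more than 20 mm or tipped (distance of any of bottle, objective, wafer_box from where it was at the start of the episode above 0.02 m or angle between any of bottle, objective's own z axis and vertical above 0.3 rad).
It also fails if it takes over 67 s, if anything falls off the work surface, if the arm or the gripper's body presses on something with over 40 N, if the wrist force passes 120 N, or if a joint passes its speed limit or range.

## Robot

A 6-joint arm with a two-finger parallel gripper is mounted at the origin on the work surface. World frame = base frame: x ahead of the robot, y to its left, z up, the work surface at z = 0. Lengths are in m, angles in rad, forces in N, time in s.
With the tool pointing down it reaches from about 0.3 to 0.825 m from the base axis. Payload 5.4 kg.
Tool frame: the origin (TCP) lies at the very end of the fingers, on their centre line; the grasp point (between the pads) lies 19 mm behind it; z points along the fingers, x is the direction in which the jaws open and shut, and the axes are right-handed (so a half turn about z gives the same grasp; the last joint's range is limited). The gripper opens to 92 mm and grips with 3 to 60 N. Pads are 20 mm wide; open, the fingers measure 128 mm over their backs; the gripper's body (75 mm by 189 mm) begins 69 mm behind the grasp point.
Start: joints at [-1.365, 0.158, 1.597, -0, 1.386, -0.21], TCP at [0.232, -0.526, 0.215] pointing down, gripper open.
Joint ranges: [-2.91, 2.91], [-0.94, 2.29], [0.18, 2.7], [-1.29, 4.43], [0.17, 2.64], [-3, 3]. Speed limits (rad/s): [2.57, 2.57, 3.14, 3.14, 3.14, 3.14].

## Interface

Orientations are given as a rotation vector (axis times angle).
In Python, from workcell import bot gives the robot as it stands. Calls block until the motion is done:
- bot.goto(position, orientation): joint-space move of the TCP to a pose.
- bot.line_to(position, rot=None, max_speed=0.15): straight line of the TCP; rot=None keeps the orientation; max_speed is the mean speed in m/s.
- bot.set_joints(angles): joint-space move.
- bot.set_gripper(opening, newtons=None): opening from 0.0 (shut) to 1.0 (fully open); newtons is the grip in N (None keeps the last); returns when the fingers have stopped.
- bot.hold(seconds).
- bot.inverse_kinematics(position, orientation): joint angles nearest the present ones, or None.
- bot.read_camera(name): name is "side" or "top"; returns a dict with "pixels" (400x640x3 uint8, blue, green, red), "fx", "fy", "cx", "cy" (pixels), "k1" (the pictures are not rectified: a ray, as slopes to the right and down, at radius r is drawn at 1 + k1 r^2 times it, then the intrinsics apply), "R" (3x3) and "t" (3): a world point X has camera coordinates R X + t. Camera axes: x right, y down, z forward; pixel columns grow to the right and rows downward; lengths in m; the calibration is good to about 2 mm. A picture is of the moment at which its call begins. There is no depth.
A pose or a line that the arm cannot do raises bot.MotionError and nothing moves.
- bot.job_done(): hands the job in, once; it reports no verdict.
Readings, each from a call of its own:
- bot.current_clock(): time.
- bot.current_joints(): joint angles.
- bot.current_joint_vel(): joint speeds.
- bot.current_effort(): joint torques, N m.
- bot.current_ee_pos(): TCP position.
- bot.current_tool_rot(): TCP orientation.
- bot.current_contact_force(): force on the tool from outside, world axes, zero at the start.
- bot.current_ft_torque(): the same for the moment, N m.
- bot.current_opening(): opening from 0.0 (shut) to 1.0 (fully open).
Only numpy, scipy, OpenCV 4.12 (cv2) and the standard library are available. Lean on these libraries where they do the work, as an engineer would, in place of code of your own. Each camera call takes 0.05 s, during which the arm holds its last target.

## Working session

There is one attempt and no reset: what is moved stays moved. The work goes in short steps, each a Python script; the robot and the scene stay as the last script left them, time stands still between calls to the robot, and variables do not carry over. Pictures are saved under pics/ and viewed, and the job is handed in when it is done.

```bash
mkdir -p pics; ls; python3 - <<'E'
from workcell import bot
import cv2,numpy as np
for n in("side","top"):
    c=bot.read_camera(n); cv2.imwrite(f"pics/{n}0.png",c["pixels"])
    print(n,{k:np.round(v,4).tolist() for k,v in c.items() if k!="pixels"})
print(bot.current_clock(),bot.current_tool_rot(),bot.current_opening())
E
```

```text
pics
side {'fx': 439.4912, 'fy': 439.4912, 'cx': 318.4274, 'cy': 192.6277, 'k1': -0.0306, 'R': [[-0.9723, -0.2333, -0.015], [-0.1604, 0.7126, -0.683], [0.17, -0.6617, -0.7303]], 't': [0.5541, 0.0738, 1.2069]}
top {'fx': 383.5657, 'fy': 383.5657, 'cx': 315.7503, 'cy': 198.2391, 'k1': -0.0217, 'R': [[-0.0181, -0.9996, -0.0225], [-0.9978, 0.0195, -0.0629], [0.0633, 0.0214, -0.9978]], 't': [0.1125, 0.5397, 0.9982]}
0.1 [-2.63107837e+00  1.71449052e+00  1.87128969e-03] 1.0009084377039854
```

View pics/side0.png

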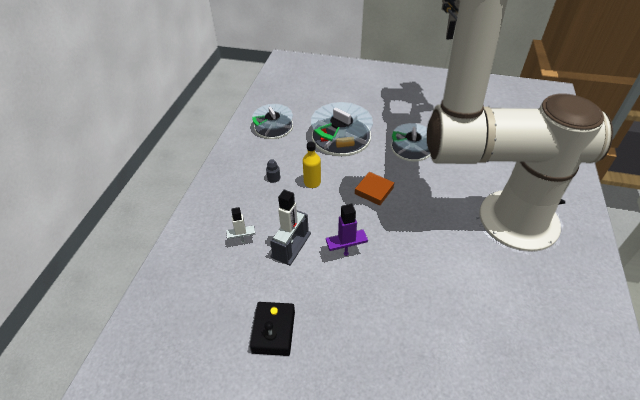

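View pics/top0.png

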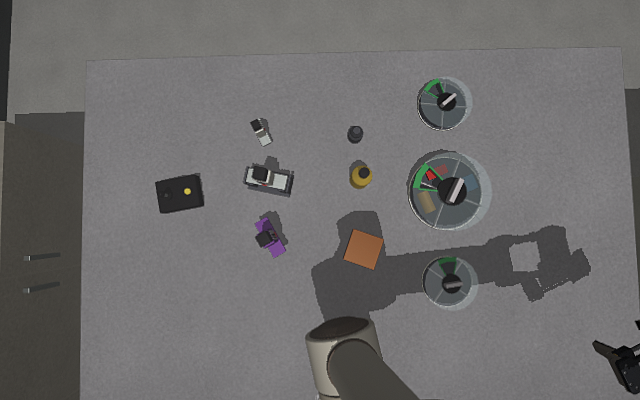

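Gauge candidates in the top view are the small white one (261,130), the white one on the stand (268,178) and the purple one (268,237). I choose (268,178). Holder candidates are (443,103), (447,190) and (448,282). I choose (447,190), the largest.

```bash
python3 - <<'E'
import cv2
t=cv2.imread("pics/top0.png"); s=cv2.imread("pics/side0.png")
cv2.imwrite("pics/c1.png",cv2.resize(t[140:240,395:505],None,fx=6,fy=6,interpolation=cv2.INTER_CUBIC)[:600])
cv2.imwrite("pics/c2.png",cv2.resize(t[150:210,230:310],None,fx=9,fy=9,interpolation=cv2.INTER_CUBIC))
cv2.imwrite("pics/c3.png",cv2.resize(s[95:160,300:380],None,fx=9,fy=9,interpolation=cv2.INTER_CUBIC))
cv2.imwrite("pics/c4.png",cv2.resize(s[180:270,250:330],None,fx=6.5,fy=6.5,interpolation=cv2.INTER_CUBIC))
E
```

```text
(no output)
```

View pics/c1.png

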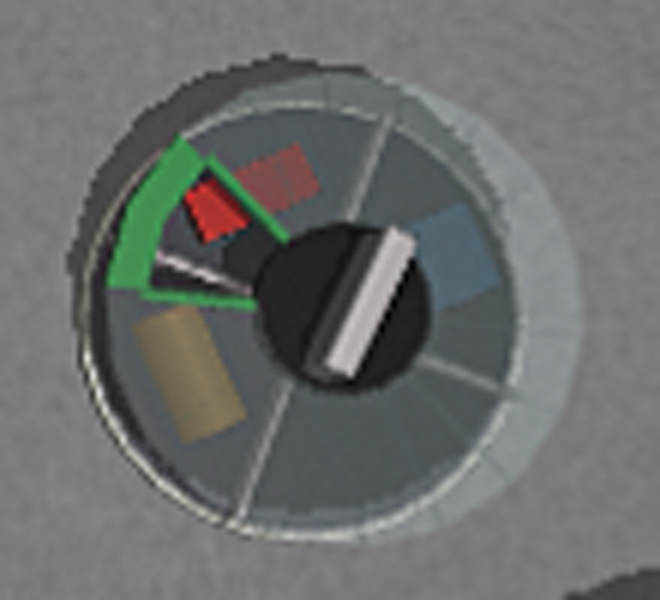

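View pics/c2.png

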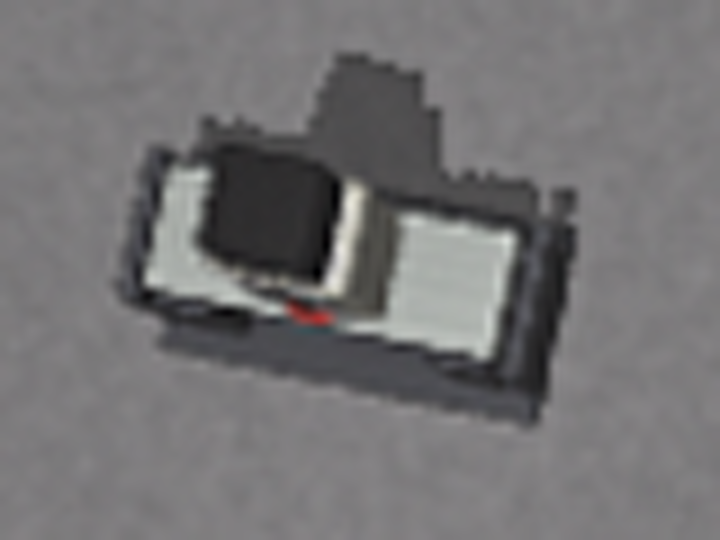

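View pics/c3.png

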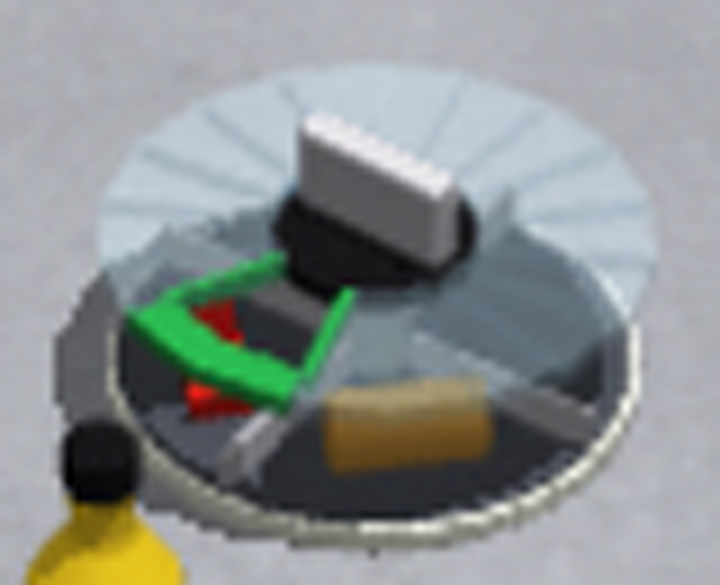

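View pics/c4.png

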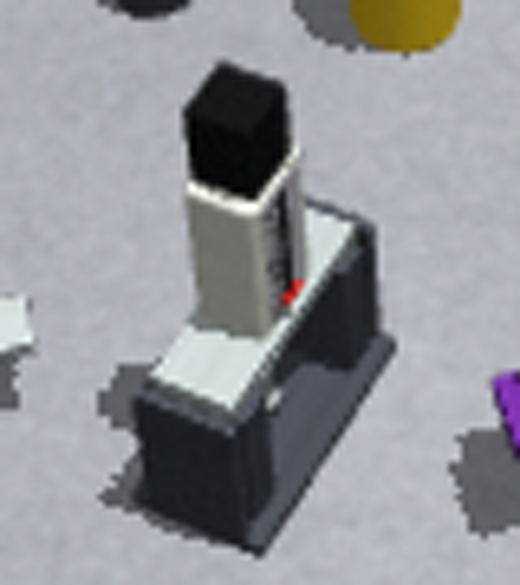

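```bash
cat > h.py <<'E'
from workcell import bot
import cv2,numpy as np
from scipy.optimize import least_squares
from scipy.spatial.transform import Rotation as Ro
def cams(): return {n:bot.read_camera(n) for n in("side","top")}
def proj(c,X):
    # pin-hole with k1, OpenCV convention
    p,_=cv2.projectPoints(np.asarray(X,float).reshape(-1,1,3),cv2.Rodrigues(np.array(c["R"]))[0],np.array(c["t"],float),
      np.array([[c["fx"],0,c["cx"]],[0,c["fy"],c["cy"]],[0,0,1]]),np.array([c["k1"],0,0,0.]))
    return p[:,0]
def pl(P,x,y,a):
    P=np.asarray(P,float); c,s=np.cos(a),np.sin(a)
    return np.c_[x+c*P[:,0]-s*P[:,1],y+s*P[:,0]+c*P[:,1],P[:,2]]
def down(th): # tool down, jaw axis at world angle th
    return (Ro.from_euler('z',th)*Ro.from_euler('x',np.pi)).as_rotvec()
def crop(u,f,o): return (np.asarray(u,float)+.5)/f-.5+np.array(o)
E
python3 - <<'E'
from h import *
C=cams()
# holder: rod silhouette corners are at z=.027 (widest); bar top z=.102
rodT=crop([[135,325],[195,305],[245,415],[183,443]],6,(395,140))
barT=crop([[387,226],[414,240],[350,380],[326,372]],6,(395,140))
rodQ=[[28,75,.027],[28,45,.027],[-28,45,.027],[-28,75,.027]]
rodQ=[[28,75,.027],[28,47,.035],[-28,47,.035],[-28,75,.027]]
blk=crop([[412,228],[470,203],[500,283],[440,312]],6,(395,140))
blkQ=[[20,-40,32],[20,-80,32],[-20,-80,32],[-20,-40,32]]
def mm(Q): Q=np.array(Q,float); return Q
rodQ=np.array([[28,75,27],[28,47,35],[-28,47,35],[-28,75,27]])/1e3
blkQ=np.array(blkQ)/1e3
barQ=np.array([[7,-32,102],[-7,-32,102],[-7,32,102],[7,32,102]])/1e3
barS=crop([[303,122],[320,112],[458,185],[440,195]],9,(300,95))
rib=None
def f(p):
    x,y,a,q=p
    B=pl(barQ,x,y,a+q)
    return np.r_[(proj(C["top"],pl(rodQ,x,y,a))-rodT).ravel(),(proj(C["top"],pl(blkQ,x,y,a))-blk).ravel(),(proj(C["top"],B)-barT).ravel()]
x0=[.5,-.3,.41,.83]
r=least_squares(f,x0); print("holder",r.x.round(4),r.fun.reshape(-1,2).round(1).tolist())
x,y,a,q=r.x
print("side bar pred",((proj(C["side"],pl(barQ,x,y,a+q))-[300,95]+.5)*9-.5).round(0).tolist())
# gauge
bT=crop([[160,165],[148,290],[490,360],[520,220]],9,(230,150))
bQ=np.array([[18,50,82],[-18,50,82],[-18,-50,82],[18,-50,82]])/1e3
gT=crop([[213,152],[200,250],[325,285],[343,165]],9,(230,150))
gQ=np.array([[14,14,196],[-14,14,196],[-14,-14,196],[14,-14,196]])/1e3
g=lambda p:np.r_[(proj(C["top"],pl(bQ,*p))-bT).ravel(),(proj(C["top"],pl(gQ,*p))-gT).ravel()]
r=least_squares(g,[.5,.1,-.2]); print("gauge",r.x.round(4),r.fun.reshape(-1,2).round(1).tolist())
p=proj(C["side"],pl(gQ,*r.x)); print("side grip top pred",((p-[250,180]+.5)*6.5-.5).round(0).tolist())
p=proj(C["side"],pl(bQ,*r.x)); print("side base pred",((p-[250,180]+.5)*6.5-.5).round(0).tolist())
E
```

```text
holder [ 0.5501 -0.2425  0.3835  0.7399] [[-0.3, -0.1], [0.3, -1.2], [0.8, 0.3], [0.4, -0.1], [-4.4, 1.5], [-0.1, -0.3], [1.3, 0.4], [-2.7, 1.6], [0.7, -0.6], [1.5, -0.5], [1.8, 0.1], [0.4, -0.9]]
side bar pred [[297.0, 126.0], [321.0, 108.0], [467.0, 175.0], [443.0, 194.0]]
gauge [ 0.5889  0.2225 -0.1914] [[1.2, 0.4], [-0.1, 0.6], [1.1, -0.4], [0.4, 1.0], [0.7, -0.9], [-0.1, 0.7], [-1.6, -1.1], [-1.3, -0.2]]
side grip top pred [[188.0, 111.0], [258.0, 135.0], [294.0, 81.0], [225.0, 59.0]]
side base pred [[158.0, 377.0], [244.0, 409.0], [360.0, 221.0], [278.0, 193.0]]
```

```bash
python3 - <<'E'
from h import *
C=cams()
rodT=crop([[135,325],[195,305],[245,415],[183,443]],6,(395,140))
barT=crop([[387,226],[414,240],[350,380],[326,372]],6,(395,140))
blkT=crop([[470,203],[500,283]],6,(395,140)); blkQ=np.array([[20,-80,32],[-20,-80,32]])/1e3
rodQ=np.array([[28,75,27],[28,47,35],[-28,47,35],[-28,75,27]])/1e3
barQ=np.array([[7,-32,102],[-7,-32,102],[-7,32,102],[7,32,102]])/1e3
barS=crop([[301,125],[322,111],[462,181],[440,196]],9,(300,95))
def f(p):
    x,y,a,q=p[:4]; B=pl(barQ,x,y,a+q)
    return np.r_[(proj(C["top"],pl(rodQ,x,y,a))-rodT).ravel(),(proj(C["top"],pl(blkQ,x,y,a))-blkT).ravel(),(proj(C["top"],B)-barT).ravel(),(proj(C["side"],B)-barS).ravel()]
r=least_squares(f,[.55,-.24,.4,.75],loss='soft_l1'); x,y,a,q=r.x
print("holder",r.x.round(4),f(r.x).reshape(-1,2).round(1).tolist())
G=(.5889,.2225,-.1914)
def ov(n,P,img,o,s,col):
    p=((proj(C[n],P)-o+.5)*s-.5)
    cv2.polylines(img,[np.round(p*16).astype(int)],True,col,1,cv2.LINE_AA,4)
t=np.linspace(0,2*np.pi,60)
circ=lambda R,z:np.c_[R*np.cos(t),R*np.sin(t),0*t+z]
w=np.r_[np.linspace(-21,21,9)]*np.pi/180
W=np.r_[np.c_[.083*np.cos(w),.083*np.sin(w),0*w+.068],np.c_[.037*np.cos(w[::-1]),.037*np.sin(w[::-1]),0*w+.068]]
for n,o,sz,s in(("top",(395,140),(110,100),6),("side",(300,95),(80,65),9)):
    im=cv2.resize(C[n]["pixels"][o[1]:o[1]+sz[1],o[0]:o[0]+sz[0]],None,fx=s,fy=s,interpolation=cv2.INTER_CUBIC)
    for P,c,k in((circ(.1,.068),(0,0,255),0),(circ(.098,.0),(255,0,255),0),(circ(.037,.068),(0,255,255),0),(W,(255,0,0),q),(barQ,(0,0,255),q),(rodQ,(0,255,255),0),
       (np.array([[20,-80,32],[-20,-80,32],[-20,-40,32],[20,-40,32]])/1e3,(255,255,0),0)):
        ov(n,pl(P,x,y,a+k),im,o,s,c)
    cv2.imwrite(f"pics/ov_{n}.png",im)
bQ=np.array([[18,50,82],[-18,50,82],[-18,-50,82],[18,-50,82]])/1e3
gQ=np.array([[14,14,196],[-14,14,196],[-14,-14,196],[14,-14,196]])/1e3
ims=[]
for n,o,s in(("top",(230,150),5),("side",(250,180),5)):
    im=cv2.resize(C[n]["pixels"][o[1]:o[1]+90,o[0]:o[0]+80],None,fx=s,fy=s,interpolation=cv2.INTER_CUBIC)
    ov(n,pl(bQ,*G),im,o,s,(0,0,255));ov(n,pl(gQ,*G),im,o,s,(0,255,255)); ims.append(im)
cv2.imwrite("pics/ov_g.png",np.hstack(ims))
E
```

```text
holder [ 0.5496 -0.2408  0.3863  0.7243] [[-1.0, 0.2], [-0.4, -0.9], [0.2, 0.5], [-0.2, 0.2], [-0.8, -0.2], [0.6, 0.5], [0.2, -0.3], [1.0, -0.2], [0.9, 0.3], [-0.4, -0.8], [-0.3, 0.4], [0.1, -0.1], [0.6, -0.2], [0.3, 0.2]]
```

View pics/ov_top.png

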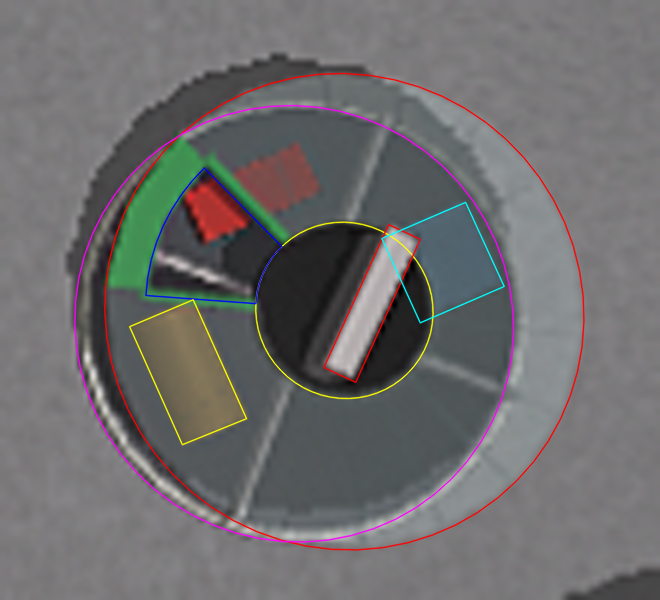

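View pics/ov_side.png

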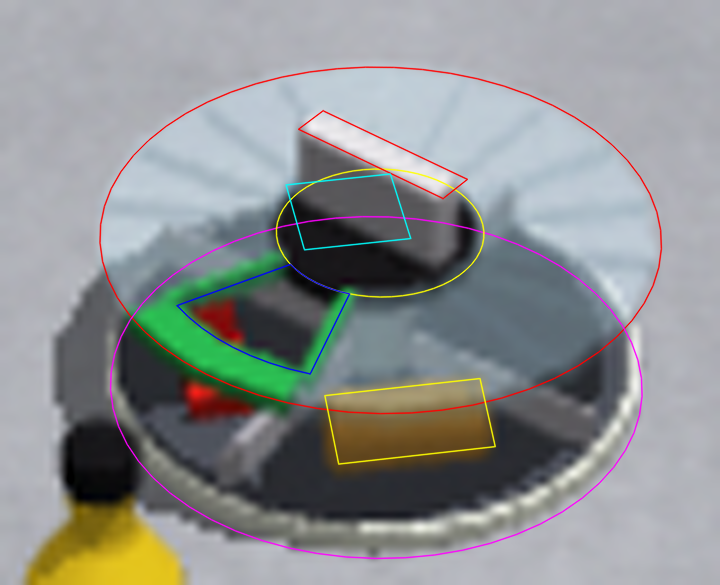

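View pics/ov_g.png

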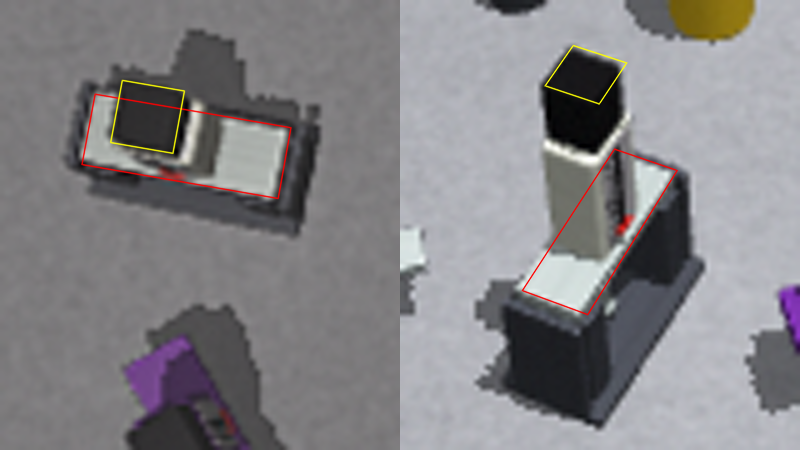

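```bash
python3 - <<'E'
from h import *
x,y,a,q=.5496,-.2408,.3863,.7243
for k in(0,-np.pi):
  for th in(a+q,a+np.pi/2): 
    j=bot.inverse_kinematics([x,y,.076],down(th+k)); print(k,th,None if j is None else np.round(j,2))
k=0 if abs(bot.inverse_kinematics([x,y,.076],down(a+np.pi/2))[5])<abs(bot.inverse_kinematics([x,y,.076],down(a+np.pi/2-np.pi))[5]) else -np.pi
print("k",k)
bot.goto([x,y,.24],down(a+q+k)); print(bot.current_clock())
bot.set_gripper(.6)
bot.line_to([x,y,.078],max_speed=.12); print(bot.current_clock(),bot.current_contact_force().round(2) if hasattr(bot.current_contact_force(),'round') else bot.current_contact_force())
cv2.imwrite("pics/s1.png",bot.read_camera("side")["pixels"][60:210,240:460].repeat(3,0).repeat(3,1))
bot.set_gripper(0.,15); print(bot.current_opening(),bot.current_ft_torque(),bot.current_clock())
E
```

```text
0 1.1106 [-0.61  0.36  1.64 -0.    1.14 -1.72]
0 1.9570963267948964 [-0.61  0.36  1.64  0.    1.14 -2.57]
-3.141592653589793 1.1106 [-0.61  0.36  1.64 -0.    1.14  1.42]
-3.141592653589793 1.9570963267948964 [-0.61  0.36  1.64 -0.    1.14  0.57]
k -3.141592653589793
1.875
4.0667 [ 0.39  0.46 -0.89]
0.14886974945625409 [ 0.79284457 -0.33150032 -0.02530749] 4.8167
```

View pics/s1.png

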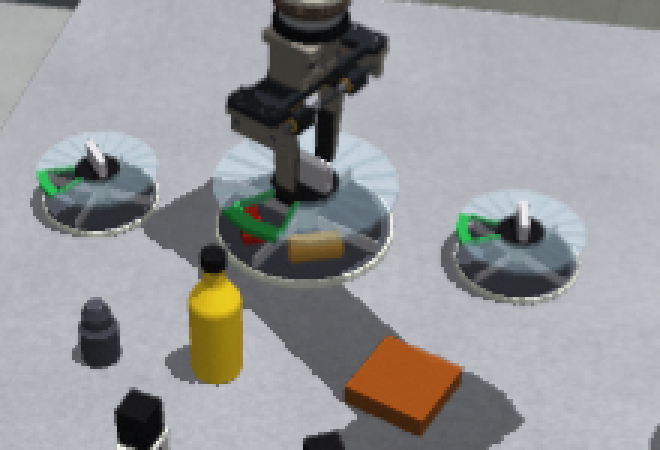

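```bash
python3 - <<'E'
from h import *
x,y,a,q=.5496,-.2408,.3863,.7243
p=np.array(bot.current_ee_pos())
for s in np.linspace(0,1,7)[1:]:
    bot.goto(p,down(a+q+s*(np.pi/2-q)-np.pi)); 
    print(bot.current_clock(),np.round(bot.current_contact_force(),1),np.round(bot.current_ft_torque(),2))
bot.set_gripper(.6)
bot.line_to(p+[0,0,.12],max_speed=.2); print(bot.current_clock())
C=cams()
cv2.imwrite("pics/s2.png",cv2.resize(C["side"]["pixels"][60:200,260:420],None,fx=4,fy=4,interpolation=cv2.INTER_CUBIC))
E
```

```text
5.075 [0.3 1.  0.2] [ 0.32 -0.09  0.06]
5.3333 [ 0.5 -0.9  0. ] [ 0.11 -0.02  0.06]
5.5917 [ 0.6 -1.9  0.1] [-0.07  0.01  0.08]
5.85 [ 0.2 -2.7 -1.6] [-0.39  0.07  0.03]
6.1083 [ 0.7 -5.8 -2.3] [-0.77  0.04  0.02]
6.3667 [-0.4 -6.3 -2. ] [-0.9   0.02  0.07]
7.8667
```

View pics/s2.png

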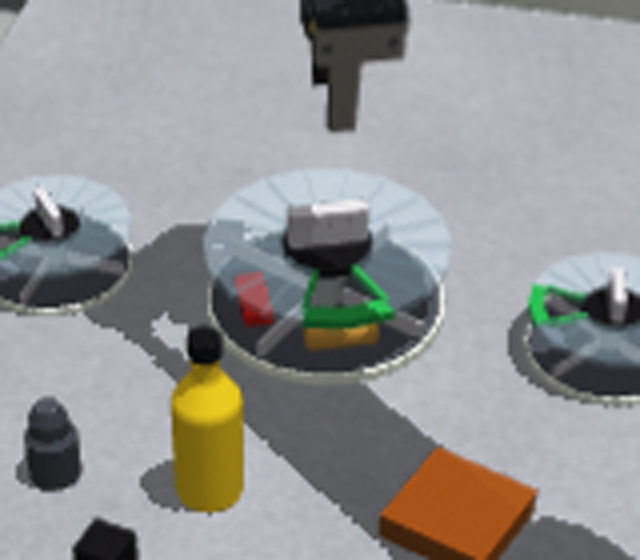

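```bash
python3 - <<'E'
from h import *
hx,hy,a=.5496,-.2408,.3863; gx,gy,ga=.5889,.2225,-.1914
r=a+np.pi/2; P=[hx+.06*np.cos(r),hy+.06*np.sin(r)]
best=None
for n in range(-2,3):
    th=ga+n*np.pi/2
    for d in (r-np.pi-ga, r-ga):
        j=bot.inverse_kinematics([gx,gy,.16],down(th)); k=bot.inverse_kinematics([*P,.156],down(th+d))
        if j is None or k is None: continue
        m=max(abs(j[5]),abs(k[5])); print(n,round(d,2),round(j[5],2),round(k[5],2))
        if best is None or m+0.0<best[0]: best=(m,th,d)
print(best)
open("plan.txt","w").write(f"{best[1]} {best[2]} {P[0]} {P[1]}")
p=np.array(bot.current_ee_pos())
bot.line_to([p[0],p[1],.3],max_speed=.25)
bot.goto([gx,gy,.3],down(best[1])); bot.set_gripper(.6); print(bot.current_clock())
C=cams()
cv2.imwrite("pics/t3.png",cv2.resize(C["top"]["pixels"][140:240,395:505],None,fx=6,fy=6,interpolation=cv2.INTER_CUBIC))
cv2.imwrite("pics/s3.png",cv2.resize(C["side"]["pixels"][100:300,200:400],None,fx=3,fy=3,interpolation=cv2.INTER_CUBIC))
E
```

```text
-2 -0.99 -2.78 -2.51
-2 2.15 -2.78 0.63
-1 -0.99 1.93 2.2
-1 2.15 1.93 -0.94
0 -0.99 0.36 0.63
0 2.15 0.36 -2.51
1 -0.99 -1.21 -0.94
1 2.15 -1.21 2.2
2 -0.99 -2.78 -2.51
2 2.15 -2.78 0.63
(np.float64(0.6301860601964142), -0.1914, -0.9930963267948967)
10.4333
```

View pics/t3.png

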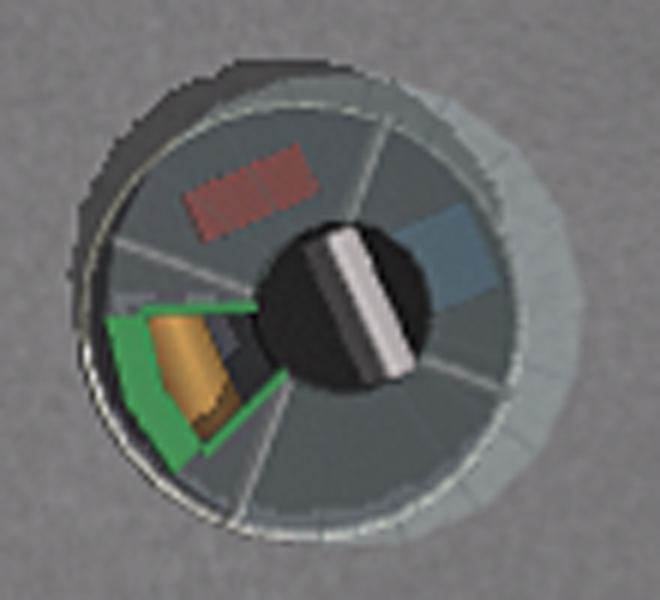

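View pics/s3.png

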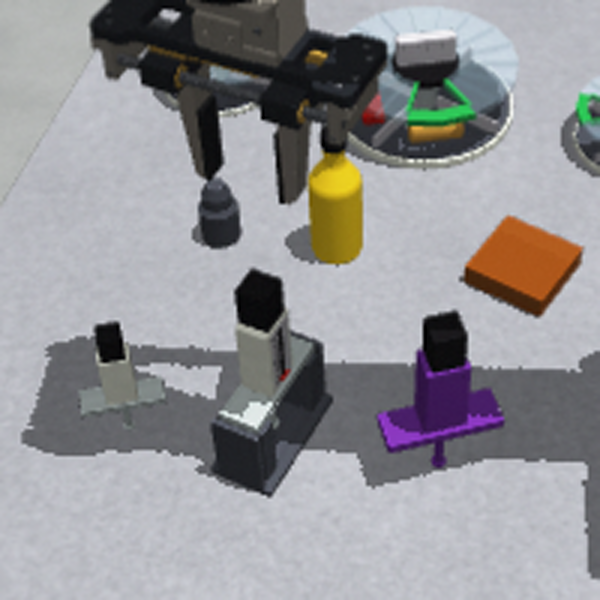

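```bash
python3 - <<'E'
from h import *
gx,gy=.5889,.2225
bot.line_to([gx,gy,.161],max_speed=.1)
cv2.imwrite("pics/s4.png",cv2.resize(bot.read_camera("side")["pixels"][160:280,220:360],None,fx=4.5,fy=4.5,interpolation=cv2.INTER_CUBIC))
print(bot.current_contact_force(),bot.current_clock())
bot.set_gripper(0.,25); print(bot.current_opening(),bot.current_contact_force(),bot.current_ft_torque(),bot.current_ee_pos(),bot.current_clock())
E
```

```text
[-0.89461373 -0.49408655  0.0200059 ] 12.125
0.3035557157787079 [ 0.89130219 -0.29700705 -0.14541801] [ 0.05309539 -0.11329236 -0.02433003] [0.58902877 0.2224981  0.16108898] 12.65
```

View pics/s4.png

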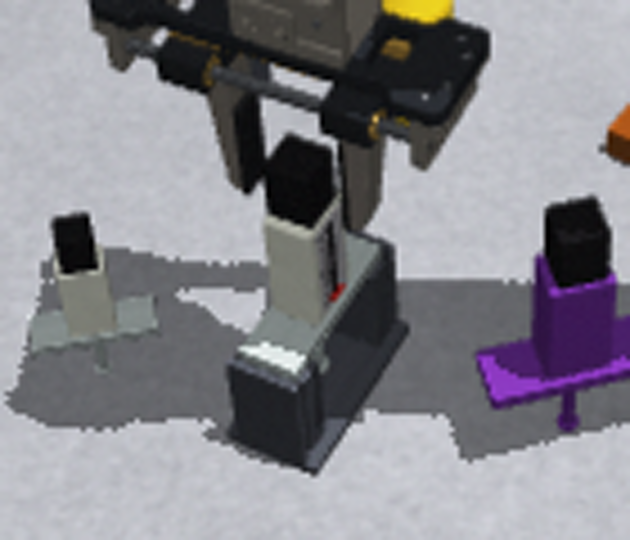

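```bash
python3 - <<'E'
from h import *
th,d,px,py=map(float,open("plan.txt").read().split())
bot.line_to([.5889,.2225,.34],max_speed=.12)
print(bot.current_contact_force(),bot.current_opening(),bot.current_clock())
bot.line_to([px,py,.34],down(th+d),max_speed=.15)
print(bot.current_clock(),bot.current_ee_pos(),bot.current_ft_torque())
bot.line_to([px,py,.234],max_speed=.1); bot.hold(.2)
C=cams()
print(bot.current_clock(),bot.current_contact_force())
cv2.imwrite("pics/s5.png",cv2.resize(C["side"]["pixels"][20:190,260:430],None,fx=3.5,fy=3.5,interpolation=cv2.INTER_CUBIC))
cv2.imwrite("pics/t5.png",cv2.resize(C["top"]["pixels"][120:250,385:515],None,fx=4.5,fy=4.5,interpolation=cv2.INTER_CUBIC))
E
```

```text
[ 0.07985999 -0.22762282 -4.32981942] 0.3035951644312813 14.2917
17.1917 [ 0.5270914  -0.18483846  0.34003047] [ 4.74569003e-03 -7.47322460e-05  2.23086916e-02]
18.7 [ 0.69261817 -0.12548485 -3.87458873]
```

View pics/s5.png

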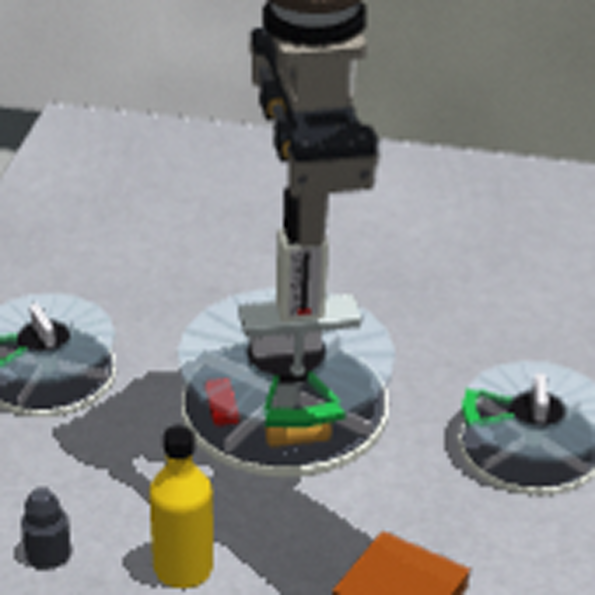

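View pics/t5.png

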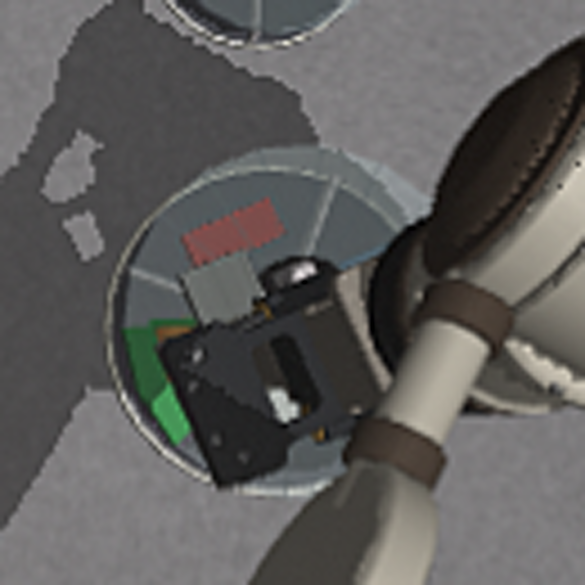

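```bash
python3 - <<'E'
from h import *
th,d,px,py=map(float,open("plan.txt").read().split())
C=bot.read_camera("side"); print(proj(C,[[px,py,.090]]))
bot.line_to([px,py,.205],max_speed=.06); bot.hold(.15)
print(bot.current_clock(),bot.current_contact_force(),proj(C,[[px,py,.061]]))
C=bot.read_camera("side")
cv2.imwrite("pics/s6.png",cv2.resize(C["pixels"][90:160,300:380],None,fx=8,fy=8,interpolation=cv2.INTER_CUBIC))
E
```

```text
[[345.53191358 126.37416936]]
19.5333 [-0.35042111 -0.4429071  -4.6590434 ] [[345.25737904 133.7140929 ]]
```

View pics/s6.png

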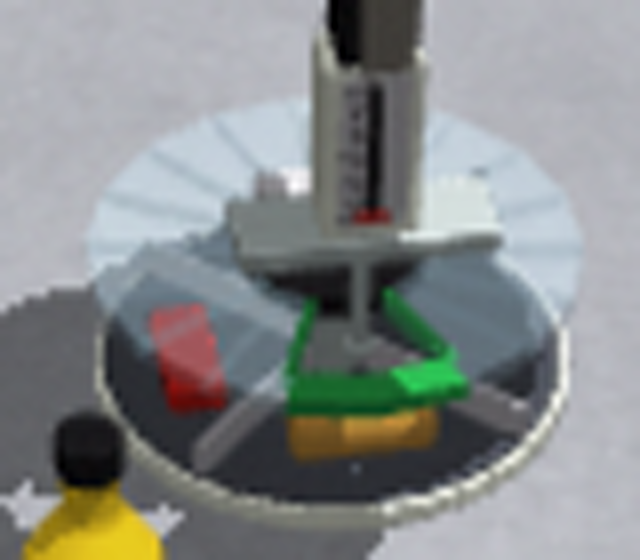

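```bash
python3 - <<'E'
from h import *
th,d,px,py=map(float,open("plan.txt").read().split())
def z(h,v,t=.2):
    bot.line_to([px,py,h],max_speed=v); bot.hold(t); f=np.round(bot.current_contact_force(),2); m=np.round(bot.current_ft_torque(),2)
    print(round(bot.current_clock(),1),h,np.round(bot.current_ee_pos(),4)[2],f,m); return f[2]
z(.190,.05);z(.175,.04);f0=z(.163,.03,.4)
h=.163
while h>.1535:
    h-=.0007
    f=z(h,.01,.2)
    if f>-1.0: break
C=cams()
cv2.imwrite("pics/s7.png",cv2.resize(C["side"]["pixels"][90:160,300:380],None,fx=8,fy=8,interpolation=cv2.INTER_CUBIC))
E
```

```text
20.2 0.19 0.1904 [-0.09  1.46 -3.8 ] [ 0.05  0.03 -0.02]
21.0 0.175 0.1752 [-0.71 -0.17 -4.19] [ 0.08  0.17 -0.03]
21.9 0.163 0.1631 [-0.99  0.17 -3.84] [ 0.1   0.16 -0.02]
22.4 0.1623 0.1624 [-0.19  0.26 -4.28] [0.   0.07 0.02]
22.8 0.1616 0.1616 [ 0.28 -0.93 -3.35] [-0.    0.01  0.01]
23.3 0.1609 0.161 [-0.73 -0.43 -4.04] [-0.06 -0.07 -0.06]
23.7 0.16019999999999998 0.1602 [-0.03 -0.22 -3.08] [-0.02 -0.1  -0.  ]
24.2 0.15949999999999998 0.1595 [-0.02 -0.98 -2.73] [-0.05 -0.06  0.05]
24.6 0.15879999999999997 0.1588 [ 0.74 -0.89 -3.93] [-0.01 -0.04 -0.03]
25.1 0.15809999999999996 0.1581 [ 1.08 -0.71 -2.74] [-0.11 -0.04 -0.01]
25.5 0.15739999999999996 0.1574 [ 0.5  -0.84 -3.9 ] [-0.03 -0.04  0.03]
26.0 0.15669999999999995 0.1571 [-1.37  0.93  0.39] [0.12 0.31 0.02]
```

View pics/s7.png

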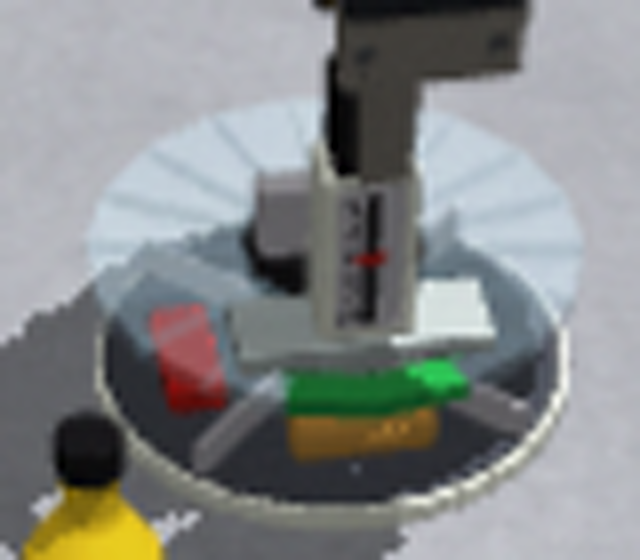

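```bash
python3 - <<'E'
from h import *
th,d,px,py=map(float,open("plan.txt").read().split())
bot.set_gripper(.36); bot.set_gripper(.65)
print(bot.current_contact_force(),bot.current_clock())
bot.line_to([px,py,.30],max_speed=.1)
bot.goto([.40,-.42,.33],bot.current_tool_rot()); bot.hold(.3)
C=cams(); print(bot.current_clock())
cv2.imwrite("pics/s8.png",cv2.resize(C["side"]["pixels"][70:170,290:390],None,fx=6,fy=6,interpolation=cv2.INTER_CUBIC))
cv2.imwrite("pics/t8.png",cv2.resize(C["top"]["pixels"][140:240,395:505],None,fx=6,fy=6,interpolation=cv2.INTER_CUBIC))
cv2.imwrite("pics/t8f.png",C["top"]["pixels"])
E
```

```text
[0.49850716 0.15908455 0.59649362] 26.9167
29.9417
```

View pics/s8.png

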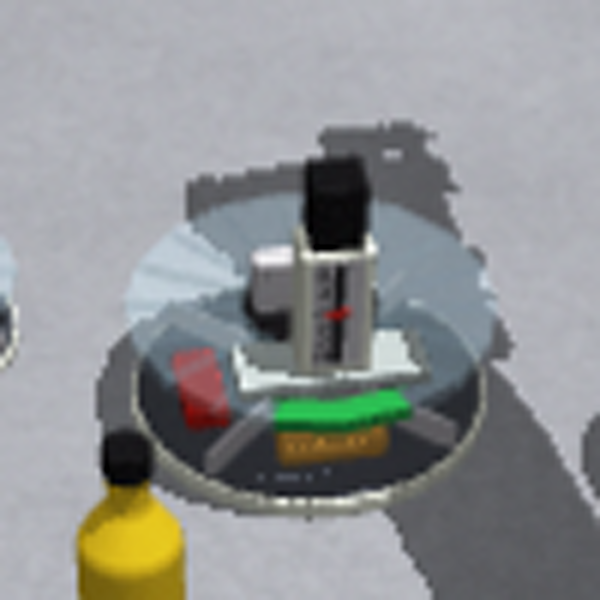

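View pics/t8.png

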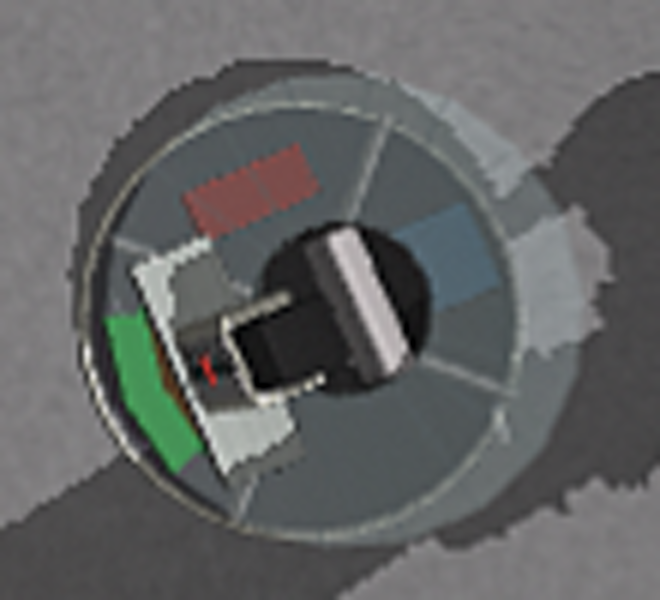

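View pics/t8f.png

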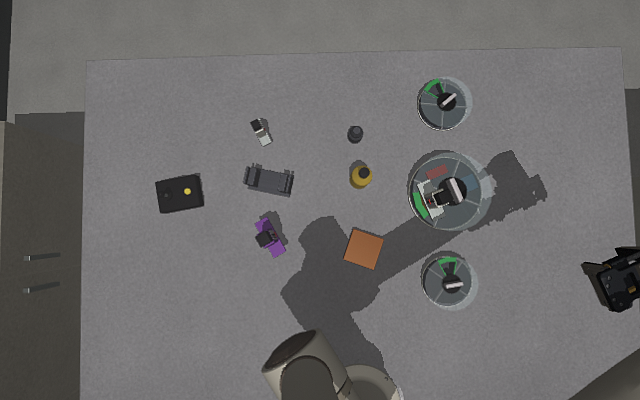

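```bash
python3 - <<'E'
from h import *
th,d,px,py=map(float,open("plan.txt").read().split())
C=bot.read_camera("top")
bQ=np.array([[-18,50,78],[-18,-50,78]])/1e3
# outer base edge corners seen at crop (137,271),(224,473)
T=crop([[137,271],[224,473]],6,(395,140))
p=[px,py,th+d]
for s in (1,-1):
  b=bQ*[s,s,1]; print(((proj(C,pl(b,*p))-[395,140]+.5)*6-.5).round(0).tolist())
  r=least_squares(lambda v:np.r_[(proj(C,pl(b,*v))-T).ravel()],p); print(r.x.round(4),np.round(p,4),abs(r.fun).max().round(2))
E
```

```text
[[130.0, 271.0], [229.0, 493.0]]
[ 0.531  -0.1858 -1.2004] [ 0.527  -0.1852 -1.1845] 1.79
[[309.0, 459.0], [209.0, 237.0]]
[ 0.531  -0.1858 -4.342 ] [ 0.527  -0.1852 -1.1845] 1.79
```

```bash
python3 -c "
from workcell import bot
print(bot.job_done(),bot.current_clock())"
```

```text
the job is handed in; nothing more can be done
the job is handed in; nothing more can be done
```

I turned the cover of the largest holder so its green-edged window is over the brass rod. Then I lifted the larger white gauge off its stand, lowered it slowly onto the cover, let go and moved the arm clear. I handed the job in soon after 30 s on the robot's clock (limit 67 s); it gives no verdict.

**Contact:** the gauge met the cover at the expected height, with the tool 0.157 m above the bench. The force went from about -3.9 N to +0.4 N, so the cover was carrying its weight.

**Final pictures:**
- The gauge stands upright on the cover by itself, with the long side of its base across the radius.
- Its red pointer is at mid-scale, which fits a slide reading of about 0.029 m on the rod. I could not read the slide directly.
- The bottle, objective and amber box look unmoved.

**Position:** a rough fit to two corners of the gauge's base put it about 4 mm from the intended spot, inside the 12 mm limit. One of those corners was hard to read, and the fit missed by up to 1.8 pixels. A view of the foot just before it entered the window agreed with the plan to about 1 pixel.

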